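# Slide the pattern stand onto its mark and load the amber pattern

### The arm

A 6-joint arm with a two-finger parallel gripper is mounted at the origin on the work surface. World frame = base frame: x ahead of the robot, y to its left, z up, the work surface at z = 0. Lengths are in m, angles in rad, forces in N, time in s.
With the tool pointing down it reaches from about 0.3 to 0.875 m from the base axis. Payload 6.4 kg.
Tool frame: the origin (TCP) lies midway between the tips of the shut fingers; the grasp point (between the pads) lies 19 mm behind it; z points along the fingers, y is the line along which they close (so a half turn about z gives the same grasp; the last joint's range is limited). The gripper opens to 85 mm and grips with 20 to 120 N. Pads are 22 mm wide; open, the fingers measure 114 mm over their backs; the gripper's body (76 mm by 85 mm) begins 54 mm behind the grasp point. The pads swing forward as they close: fully open they stand 13 mm farther back than shut.
Start: joints at [1.102, 0.181, 1.607, -0, 1.354, -0.206], TCP at [0.149, 0.555, 0.231] pointing down, gripper open.
Joint ranges: [-2.99, 2.99], [-0.89, 2.07], [0.3, 2.58], [-1.14, 4.28], [0, 2.63], [-3.12, 3.12]. Speed limits (rad/s): [2.57, 2.57, 3.01, 3.14, 3.14, 3.14].

### API

Orientations are given as a unit quaternion [w, x, y, z].
In Python, from bench import ctrl gives the robot as it stands. The module is installed in compiled form; this text tells all that it offers.
- The arm moves only by the tool move_arm, never from a script. Its argument "plan" is one flat list of numbers, 6 for each row, row after row: the shift along the world's x, y, z in units of 50 mm (1.0 is 50 mm), then the turn, a rotation vector about the world's x, y, z in rad. A call has 1 to 10 rows; each row is the pose to reach, as a shift and turn from the pose commanded when the call began; what a row does not reach only later rows make up. A row lasts 1/8 s, in which the tool goes at most 62.5 mm and 10.7 degrees, less where a joint would pass 70% of its speed; a pose out of reach is approached as far as the arm can. A call with a gripper value outside its range is refused whole. "grip" is the finger opening in mm, from 0 to 85.4, set as the call begins (left out, the last holds). The fingers move at their own pace and stop on an object; the grip force is fixed at half the most. Time passes only in rows, so rows that repeat a pose let the fingers close. It gives the time, the measured TCP pose, the force, the opening and the grip force at its end, in the units of the state.
- ctrl.get_obs(): the state, without advancing time (a new reading comes with each control period).
- ctrl.camera(name): name is "side" or "top"; returns a dict with "pixels" (420x560x3 uint8, red, green, blue), "fx", "fy", "cx", "cy" (pixels), "origin" and "attitude" of the camera in the world. Camera axes: x right, y down, z forward; pixel columns grow to the right and rows downward; lengths in m; the calibration is good to about 2 mm. A picture is of the moment at which its call begins. There is no depth.
- ctrl.hand_in(): hands the job in; it is judged then, once.
The state is a dict: "time_s": time; "q": joint angles; "dq": joint speeds; "joint_efforts": joint torques, N m; "eef_pos": TCP position; "eef_rot": TCP orientation; "wrist_force": force on the tool from outside, world axes, zero at the start; "torque": the same for the moment, N m; "opening": opening from 0.0 (shut) to 1.0 (fully open); "grasp_force": force on a finger pad.
Only numpy, scipy, OpenCV 4.12 (cv2) and the standard library are available. Lean on these libraries where they do the work, as an engineer would, in place of code of your own. Each camera call takes 0.05 s, during which the arm holds its last target. There are 200 camera calls.

### The job

Slide the grooved wooden pattern stand over the mat, flat on the mat all the way, until it sits inside the cream outline without crossing its lines. Then draw the amber pattern up out of the slotted rack and stand it on edge in the stand's groove, fully down and with its whole width in the groove, so that the stand is still inside the outline when you let go. Leave the other patterns and everything else on the bench where they are.

Things in the scene. Friction and masses are not known exactly. Their poses are not given: they have to be found in the camera images.
- stand: Pattern stand: loose wooden block, 140 mm (its x) x 100 mm (its y) x 34 mm high, about 0.5 kg, too wide to grip. A straight groove 13 mm wide and 24 mm deep (groove floor 10 mm above the underside) runs along its x axis through the middle of its top, open at both ends. Origin: centre of the underside.
- mark: Cream rectangular outline printed on the teal mat, flat (no height); inside it measures 164 mm (its x) x 124 mm (its y), line 6 mm wide. Origin: centre, at table level; z up.
- rack: Fixed slotted rack, wood, 130 mm (x) x 150 mm (y) x 30 mm high. Three slots along its x, at y = -50, 0 and +50 mm, each 104 mm long, 9 mm wide, 24 mm deep (slot floor 6 mm above the underside), closed at the ends. Each holds one pattern upright. Origin: centre of the underside.
- amber_pattern: Amber (orange) acrylic pattern plate standing on edge in one of the rack's slots: 100 mm wide (its x) x 6 mm thick (its y) x 110 mm high (its z), 0.07 kg; full width up to 70 mm height, above that a rounded top about 70 mm wide. Origin: centre of its lower edge.
- white_pattern: White acrylic pattern plate in another slot, 100 x 6 mm, about 106 mm high, stepped pointed top. Bystander. Origin: centre of its lower edge.
- blue_pattern: Dark blue acrylic pattern plate in another slot, 100 x 6 mm, 100 mm high, notched top. Bystander. Origin: centre of its lower edge.
- yellow_bottle: Yellow plastic bottle, 36 mm diameter, 85 mm high plus cap. Bystander. Origin: centre of its underside.
- dye_bottle: Small white bottle with blue band and black cap, 34 mm diameter, 65 mm high. Bystander. Origin: centre of its underside.
- blue_cup: Open blue plastic cup, 66 mm across, 85 mm high. Bystander. Origin: centre of its underside.
- grey_weight: Grey disc weight, 72 mm diameter, 22 mm high. Bystander. Origin: centre of its underside.
- thread_spool: Red spool, 40 mm diameter, 50 mm high. Bystander. Origin: centre of its underside.
- mallet: Hammer lying on the mat, 240 mm long. Bystander. Origin: underside near its middle.
- glue_jar: Amber jar with white lid, 56 mm diameter, 60 mm high. Bystander. Origin: centre of its underside.
Mind the look-alikes: they are no part of the job. Leave any grey look-alike of the stand alone.

How it is judged:
By the outcome, as a careful person would: the job done as asked, in the order asked, and still so for the second after the job is handed in, with the robot touching nothing.
It also fails if it takes over 72 s, if anything falls off the work surface, if the arm or the gripper's body presses on something with over 40 N, if the wrist force passes 120 N, or if a joint passes its speed limit or range.

## Working session

There is one attempt and no reset: what is moved stays moved. The work goes in short steps, Python scripts to look and compute and a tool call to move; the robot and the scene stay as the last step left them, time stands still between calls to the robot, and variables do not carry over. Pictures are saved under pics/ and viewed, at most 12 in all, crops included, and the job is handed in when it is done.

Besides the shell and the picture viewer there is one more tool, called as a command line: name --argument value ..., lists and objects as JSON in quotes. move_arm: Moves the arm, as the interface text tells. Its arguments: {"type":"object","properties":{"plan":{"type":"array"},"grip":{"type":"number"}},"required":["plan"]}

```bash
mkdir -p pics; cat > h.py <<'E'
from bench import ctrl
import numpy as np, cv2
from scipy.spatial.transform import Rotation as R
def cam(n):
    c=ctrl.camera(n); a=np.array(c["attitude"],float)
    c["R"]=a if a.shape==(3,3) else R.from_quat(a[[1,2,3,0]]).as_matrix()
    c["o"]=np.array(c["origin"]); return c
def ray(c,u,v):
    return c["R"]@np.array([(u-c["cx"])/c["fx"],(v-c["cy"])/c["fy"],1.])
def onz(c,u,v,z=0.):
    d=ray(c,u,v); return c["o"]+d*(z-c["o"][2])/d[2]
def proj(c,p):
    q=c["R"].T@(np.array(p)-c["o"]); return np.array([c["fx"]*q[0]/q[2]+c["cx"],c["fy"]*q[1]/q[2]+c["cy"]])
def tri(c1,p1,c2,p2):
    d1,d2=ray(c1,*p1),ray(c2,*p2); s=np.linalg.lstsq(np.c_[d1,-d2],c2["o"]-c1["o"],rcond=None)[0]
    a=c1["o"]+s[0]*d1;b=c2["o"]+s[1]*d2; return (a+b)/2,np.linalg.norm(a-b)
def save(c,n): cv2.imwrite("pics/"+n,c["pixels"][...,::-1])
E
python3 - <<'E'
from h import *
for n in("top","side"):
    c=cam(n); save(c,n+"0.png"); print(n,c["attitude"],c["origin"],c["fx"],c["cx"],c["cy"])
print(ctrl.get_obs())
E
```

```text
top [ 0.05127429 -0.70459757  0.70575772 -0.0530966 ] [ 0.40146881 -0.07208656  1.36046025] 502.3154979943159 277.80956954638464 214.72022583039114
side [-0.45156009  0.83356538 -0.27887551  0.15326672] [ 0.08162556 -0.74043169  0.59078407] 378.88943394002985 281.82625394230007 214.02105889984918
{'time_s': 0.1, 'q': array([ 1.10166362e+00,  1.81487881e-01,  1.60792721e+00, -2.62936742e-05,
        1.35383251e+00, -2.06297143e-01]), 'dq': array([-1.07194418e-03, -1.26351398e-03, -2.15181079e-03, -7.30404654e-05,
       -2.11396292e-04,  4.54699758e-04]), 'joint_efforts': array([-3.48931917e-04, -4.45881772e+01, -3.52237308e+01, -3.19380415e-04,
        4.12851557e-03,  2.42316997e-05]), 'eef_pos': array([0.14914602, 0.55478227, 0.2304531 ]), 'eef_rot': array([-2.62058486e-04,  1.31036969e-01,  9.91377137e-01, -7.84989735e-04]), 'wrist_force': array([-0.57100607,  0.57173258, -0.45918149]), 'torque': array([-0.02111008,  0.00355537,  0.06404171]), 'grasp_force': 0.0, 'opening': 1.0024856755604277}
```

View pics/top0.png

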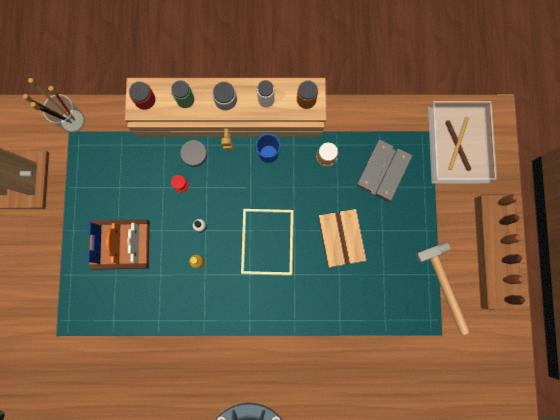

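View pics/side0.png

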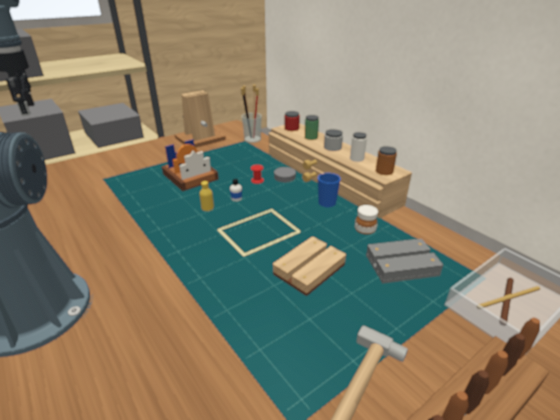

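The top view shows the stand at (342,238), the grey look-alike at (385,170), the outline at (268,242), and the rack at (118,245) with blue, amber and white plates at about x=95, 113 and 132. The side view shows the stand at (310,263), the outline at (258,231) and the amber plate at about (182,160).

Could be mistaken:
- **Stand:** wooden (342,238) or grey (385,170). I choose the wooden one.
- **Amber pattern:** amber plate (113,243), yellow bottle (196,261), glue jar (327,153) or brass item (227,138). I choose the plate in the rack.

```bash
cat > m.py <<'E'
from h import *
def mask(c,lo,hi,box):
    hsv=cv2.cvtColor(c["pixels"],cv2.COLOR_RGB2HSV); m=cv2.inRange(hsv,lo,hi)
    x0,y0,x1,y1=box; k=np.zeros_like(m); k[y0:y1,x0:x1]=m[y0:y1,x0:x1]; return k
def rect(m):
    pts=cv2.findNonZero(m); return cv2.minAreaRect(cv2.convexHull(pts))
def axes(P):  # 4 corners -> centre, long-side angle (deg from world x), sizes
    a=P[1]-P[0];b=P[2]-P[1]
    if np.linalg.norm(a)<np.linalg.norm(b): a,b=b,a
    t=np.degrees(np.arctan2(a[1],a[0])); t=(t+90)%180-90
    return P.mean(0).round(4),round(t,1),round(np.linalg.norm(a),4),round(np.linalg.norm(b),4)
def planar(c,m,z):
    m=cv2.morphologyEx(m,cv2.MORPH_OPEN,np.ones((2,2),np.uint8))
    pts=cv2.findNonZero(m)[:,0]; W=np.array([onz(c,u,v,z)[:2] for u,v in pts],np.float32)
    return axes(cv2.boxPoints(cv2.minAreaRect(W)))
WOOD=((8,60,120),(22,200,255)); CREAM=((18,25,140),(40,140,255)); AMB=((5,180,120),(16,255,255))
E
python3 - <<'E'
from m import *
t,s=cam("top"),cam("side")
ms=mask(t,*WOOD,(300,190,400,290)); print("stand",planar(t,ms,.034))
mm=mask(t,*CREAM,(230,195,305,290)); print("mark",planar(t,mm,0))
ss=mask(s,*WOOD,(262,225,355,300)); sm=mask(s,*CREAM,(210,200,305,260));print("mark side",planar(s,sm,0))
ma=mask(t,*AMB,(85,210,150,280)); sa=mask(s,*AMB,(160,135,220,190))
for n,m in(("st",ms),("amb",ma),("sst",ss),("samb",sa)): print(n,cv2.boundingRect(m),cv2.countNonZero(m),cv2.boxPoints(rect(m)).round(1).tolist())
print("side stand top@.034",planar(s,ss,.034))
a=t["pixels"][190:290,75:175]; b=s["pixels"][130:200,150:230]
a2=t["pixels"][195:280,300:400];
f=lambda x:cv2.resize(x,(390,290),interpolation=cv2.INTER_CUBIC)
o=np.vstack([np.hstack([f(a),f(b)]),np.hstack([f(a2),f(s["pixels"][225:300,265:355])])])
cv2.imwrite("pics/crop.png",o[...,::-1])
E
```

```text
stand (array([ 0.5588, -0.2912], dtype=float32), np.float32(-80.1), np.float32(0.1944), np.float32(0.1737))
mark (array([ 0.5288, -0.0491], dtype=float32), np.float32(-1.5), np.float32(0.1769), np.float32(0.1375))
mark side (array([ 0.5324, -0.0887], dtype=float32), np.float32(88.4), np.float32(0.2238), np.float32(0.1815))
st (319, 191, 69, 76) 1833 [[316.1000061035156, 204.10000610351562], [386.8999938964844, 190.60000610351562], [399.0, 254.10000610351562], [328.20001220703125, 267.6000061035156]]
amb (106, 223, 14, 40) 141 [[106.0, 223.0], [119.0, 223.0], [119.0, 262.0], [106.0, 262.0]]
sst (273, 237, 73, 55) 2268 [[269.5, 265.3999938964844], [321.1000061035156, 224.10000610351562], [348.5, 258.3999938964844], [296.8999938964844, 299.70001220703125]]
samb (174, 145, 22, 28) 186 [[167.1999969482422, 165.1999969482422], [186.10000610351562, 140.89999389648438], [195.60000610351562, 148.1999969482422], [176.8000030517578, 172.60000610351562]]
side stand top@.034 (array([ 0.5306, -0.257 ], dtype=float32), np.float32(9.7), np.float32(0.1584), np.float32(0.1146))
```

View pics/crop.png

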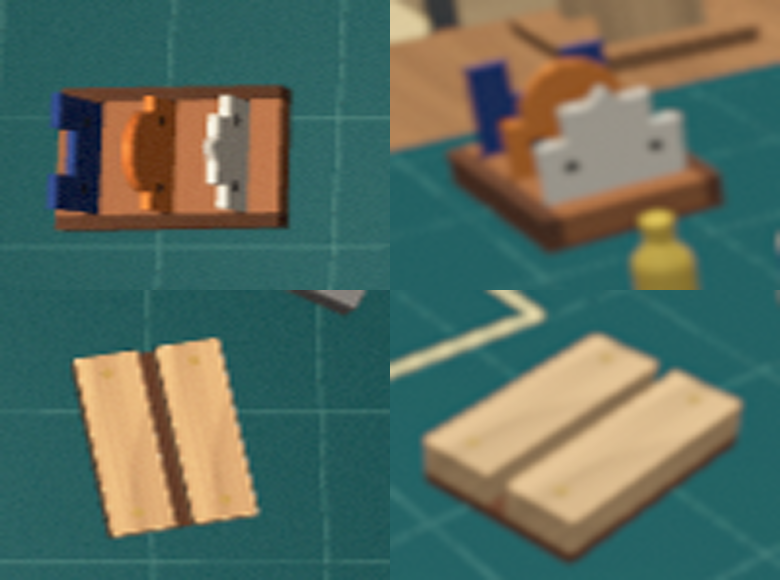

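The crops confirm the choices. The wooden stand has its groove turned about 10° (top-view corners about (319,210) to (366,262)). The amber plate is in the middle slot: arch top at about (106,242) in the top view and (187,144) in the side view, between blue and white.

```bash
cat >> m.py <<'E'
def big(m,k=2):
    cs=sorted(cv2.findContours(m,cv2.RETR_EXTERNAL,cv2.CHAIN_APPROX_NONE)[0],key=cv2.contourArea)[-k:]
    o=np.zeros_like(m); cv2.drawContours(o,cs,-1,255,-1); return o
def stand(t,box,z=.034): return planar(t,big(mask(t,(8,40,110),(25,200,255),box)),z)
E
python3 - <<'E'
from m import *
t,s=cam("top"),cam("side")
print("stand",stand(t,(305,200,375,280)))
# stand height: top corners nearest/farthest matched over views (corner positions from hulls)
def corners(c,m,k=4):
    h=cv2.convexHull(cv2.findNonZero(m)); return cv2.approxPolyN(h,k,None,-1,True).reshape(-1,2)
mt=big(mask(t,(8,40,110),(25,200,255),(305,200,375,280)))
hs=mask(s,(8,40,185),(25,200,255),(262,225,355,300))
ct,cs=corners(t,mt),corners(s,big(hs)); print(ct.tolist(),cs.tolist())
for p in ct:
    best=min(((tri(t,p,s,q)[1],tri(t,p,s,q)[0].round(3).tolist()) for q in cs)); print("stand corner",best)
for p in[(106.3,242)]:
    for q in[(187.3,144),(185,144.5),(189,144.5)]: print("amber top",tri(t,p,s,q))
rk=mask(t,(3,90,90),(14,190,235),(80,205,160,285)); print("rack",planar(t,rk,.03),cv2.boundingRect(rk))
ma=mask(t,*AMB,(85,210,150,280))
w=cv2.findNonZero(ma)[:,0]; ear=w[(w[:,1]<226)|(w[:,1]>258)]; print(ear.tolist())
for v in (225,242,260):
    print(v,[onz(t,u,v,z)[:2].round(3).tolist() for u,z in((106.3,.116),(112,.076),(119.5,.03))])
E
```

```text
stand (array([ 0.5346, -0.2485], dtype=float32), np.float32(9.8), np.float32(0.1408), np.float32(0.102))
[[328, 267], [318, 215], [356, 209], [366, 261]] [[307, 285], [273, 263], [312, 236], [346, 254]]
stand corner (np.float64(0.0023516571652991898), [0.461, -0.208, 0.034])
stand corner (np.float64(0.001291115828622936), [0.598, -0.183, 0.034])
stand corner (np.float64(0.001143505937531223), [0.614, -0.285, 0.036])
stand corner (np.float64(0.0018713023010108836), [0.476, -0.308, 0.035])
amber top (array([0.52301126, 0.34773735, 0.11809555]), np.float64(0.009622831973984535))
amber top (array([0.51984081, 0.34972712, 0.11668008]), np.float64(0.0023682298599255434))
amber top (array([0.52555654, 0.34742312, 0.11577632]), np.float64(0.014762597785650406))
rack (array([0.5193, 0.3452], dtype=float32), np.float32(89.9), np.float32(0.1518), np.float32(0.1276)) (89, 220, 59, 49)
[[112, 223], [113, 223], [114, 223], [112, 224], [113, 224], [114, 224], [112, 225], [113, 225], [114, 225], [111, 259], [112, 259], [113, 259], [111, 260], [112, 260], [113, 260], [111, 261], [112, 261], [113, 261], [114, 262], [115, 262]]
225 [[0.561, 0.352], [0.566, 0.351], [0.572, 0.347]]
242 [[0.519, 0.35], [0.523, 0.349], [0.527, 0.345]]
260 [[0.474, 0.348], [0.477, 0.347], [0.479, 0.343]]
```

move_arm --plan '[1.2,-1.0,0,0,0,-0.12,2.0,-2.0,0,0,0,-0.26,2.8,-3.0,0,0,0,-0.42,3.5,-4.0,0,0,0,-0.58,4.2,-5.0,0,0,0,-0.74,4.8,-6.0,0,0,0,-0.9,5.3,-7.0,0,0,0,-1.06,5.7,-8.0,0,0,0,-1.137,6.0,-9.0,0,0,0,-1.137,6.2,-10.0,0,0,0,-1.137]' --grip 85

```text
time_s: 1.55
eef_pos: [0.4598, 0.0534, 0.2315]
eef_rot: [0.0, 0.644, 0.765, 0.0]
wrist_force: [0.2, 0.3, -0.2]
opening: 0.993
grasp_force: 0.0
```

move_arm --plan '[0.3,-1.2,0,0,0,0,0.6,-2.4,0,0,0,0,0.85,-3.6,0,0,0,0,1.1,-4.8,0,0,0,0,1.4,-6.0,0,0,0,0,1.65,-7.1,0,0,0,0,1.82,-7.9,0,0,0,0,1.82,-7.9,-1.2,0,0,0,1.82,-7.9,-2.2,0,0,0,1.82,-7.9,-2.4,0,0,0]'

```text
time_s: 2.8
eef_pos: [0.5479, -0.3377, 0.1068]
eef_rot: [-0.004, 0.644, 0.765, 0.0]
wrist_force: [0.4, 0.4, 0.3]
opening: 0.995
grasp_force: 0.0
```

```bash
python3 - <<'E'
from m import *
t,s=cam("top"),cam("side"); o=ctrl.get_obs(); print(o["eef_pos"],o["q"].round(2),proj(t,o["eef_pos"]),proj(s,o["eef_pos"]))
v=np.hstack([cv2.resize(t["pixels"][140:300,290:450],(400,400)),cv2.resize(s["pixels"][180:380,240:440],(400,400))])
cv2.imwrite("pics/pre.png",v[...,::-1])
E
```

```text
[ 0.55007391 -0.33937493  0.11075448] [-0.74  0.46  1.51 -0.    1.18 -0.91] [383.1489387  229.32129442] [345.9666851  250.74136095]
```

View pics/pre.png

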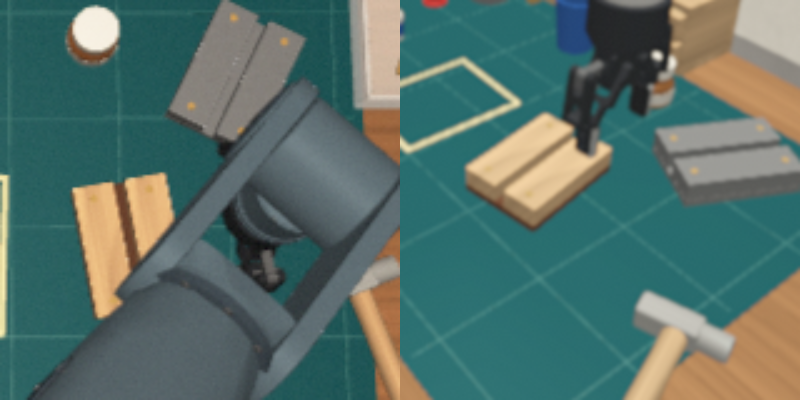

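move_arm --plan '[0,0,-1.0,0,0,0,0,0,-1.8,0,0,0,0,0,-2.2,0,0,0,0,0,-2.2,0,0,0,-0.05,0.25,-2.2,0,0,0,-0.1,0.45,-2.2,0,0,0,-0.11,0.6,-2.2,0,0,0,-0.12,0.7,-2.2,0,0,0,-0.12,0.8,-2.2,0,0,0,-0.12,0.8,-2.2,0,0,0]'

```text
time_s: 4.15
eef_pos: [0.545, -0.3002, 0.002]
eef_rot: [0.001, 0.644, 0.765, 0.0]
wrist_force: [1.1, -2.8, 2.1]
opening: 0.998
grasp_force: 1.4
```

```bash
python3 - <<'E'
from m import *
t,s=cam("top"),cam("side"); o=ctrl.get_obs(); print(o["eef_pos"],o["wrist_force"])
save(t,"a_t.png")
hs=mask(s,(8,40,185),(25,200,255),(240,225,355,300)); print(planar(s,big(hs),.034))
print(stand(t,(295,200,345,280)))
E
```

```text
[ 0.54482714 -0.30014674  0.001665  ] [ 0.7997379  -2.76875388  2.77125128]
(array([ 0.5368, -0.2422], dtype=float32), np.float32(10.4), np.float32(0.1412), np.float32(0.1002))
(array([ 0.5546, -0.225 ], dtype=float32), np.float32(9.8), np.float32(0.0956), np.float32(0.0772))
```

move_arm --plan '[-0.03,0.2,0,0,0,-0.015,-0.06,0.55,0,0,0,-0.035,-0.1,0.9,0,0,0,-0.055,-0.14,1.25,0,0,0,-0.075,-0.17,1.6,0,0,0,-0.095,-0.2,1.95,0,0,0,-0.115,-0.24,2.3,0,0,0,-0.135,-0.27,2.65,0,0,0,-0.155,-0.3,2.9,0,0,0,-0.17,-0.31,3.0,0,0,0,-0.18]'

```text
time_s: 5.5
eef_pos: [0.529, -0.1498, 0.0016]
eef_rot: [0.0, 0.71, 0.704, -0.0]
wrist_force: [-0.1, -5.5, 3.3]
opening: 0.995
grasp_force: 2.8
```

```bash
python3 - <<'E'
from m import *
t,s=cam("top"),cam("side"); o=ctrl.get_obs(); print(o["eef_pos"],o["wrist_force"])
hs=mask(s,(8,40,185),(25,200,255),(190,190,355,300)); hs=big(hs); print(planar(s,hs,.034))
v=np.hstack([cv2.resize(t["pixels"][170:310,230:370],(400,400)),cv2.resize(s["pixels"][170:310,200:340],(400,400))])
cv2.imwrite("pics/push.png",v[...,::-1])
E
```

```text
[ 0.52886971 -0.14938121  0.00130831] [ 1.23677819 -1.8163197   0.87893216]
(array([ 0.5168, -0.0964], dtype=float32), np.float32(-42.0), np.float32(0.1432), np.float32(0.0775))
```

View pics/push.png

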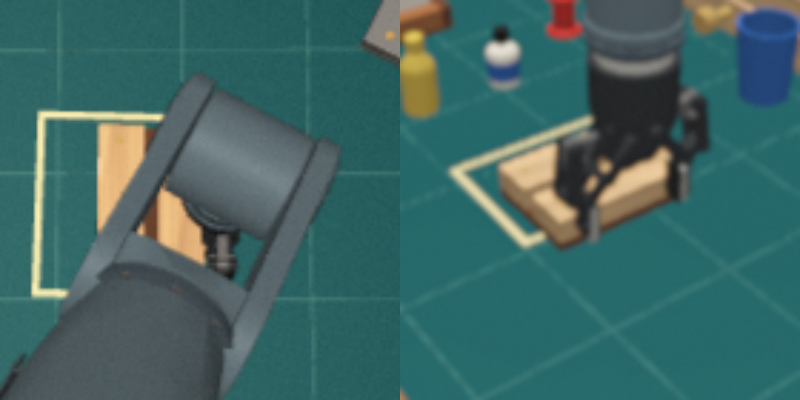

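The two-finger push works. The stand's left edge is at crop x≈97, inside the outline (left line x≈38), and it is nearly parallel to it. I'll finish the last 42 mm, then back off and look.

move_arm --plan '[-0.02,0.2,0,0,0,-0.008,-0.04,0.4,0,0,0,-0.017,-0.06,0.6,0,0,0,-0.017,-0.06,0.75,0,0,0,-0.017,-0.07,0.83,0,0,0,-0.017,-0.07,0.83,0,0,0,-0.017,-0.07,0.4,0,0,0,-0.017,-0.07,-0.4,0,0,0,-0.017,-0.07,-0.8,0.8,0,0,-0.017,-0.07,-0.8,2.0,0,0,-0.017]'

```text
time_s: 6.85
eef_pos: [0.5231, -0.1914, 0.1]
eef_rot: [-0.003, 0.717, 0.697, -0.001]
wrist_force: [0.9, 0.5, 0.7]
opening: 0.996
grasp_force: 0.0
```

move_arm --plan '[0,-0.6,1.0,0,0,0,0,-1.6,2.0,0,0,0,0,-2.6,2.2,0,0,0,0,-3.6,2.2,0,0,0,0,-4.2,2.2,0,0,0]'

```text
time_s: 7.48
eef_pos: [0.5239, -0.4031, 0.2108]
eef_rot: [-0.0, 0.717, 0.697, 0.0]
wrist_force: [-0.6, 0.6, -0.2]
opening: 0.993
grasp_force: 0.0
```

```bash
python3 - <<'E'
from m import *
t,s=cam("top"),cam("side"); o=ctrl.get_obs(); print(o["eef_pos"],o["wrist_force"])
hs=big(mask(s,(8,40,185),(25,200,255),(190,190,320,300))); print(planar(s,hs,.034))
print(stand(t,(247,215,290,270)))
v=np.hstack([cv2.resize(t["pixels"][170:310,210:350],(400,400)),cv2.resize(s["pixels"][170:310,190:330],(400,400))])
cv2.imwrite("pics/push2.png",v[...,::-1])
E
```

```text
[ 0.52348444 -0.40374472  0.21019982] [ 0.43664228 -0.41339216 -0.0469032 ]
(array([ 0.5303, -0.0511], dtype=float32), np.float32(-1.7), np.float32(0.1411), np.float32(0.1028))
(array([ 0.5268, -0.049 ], dtype=float32), np.float32(-1.4), np.float32(0.1397), np.float32(0.1011))
```

View pics/push2.png

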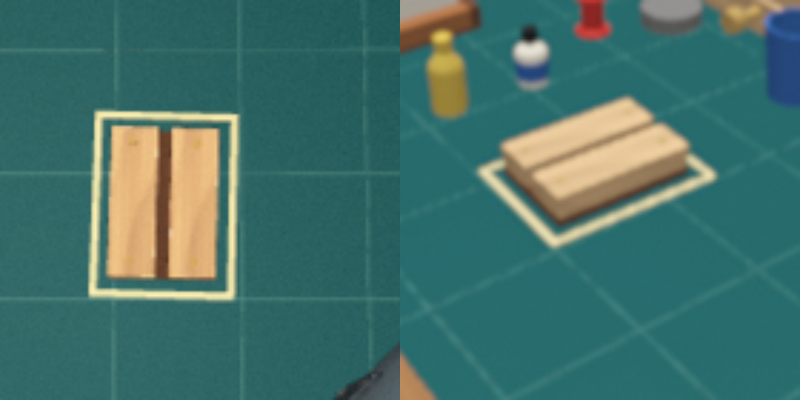

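The stand is inside the outline with about 11–12 mm clear on every side: centre (0.528,-0.050), -1.5°, and the two views agree. Next is the amber plate.

move_arm --plan '[0,1.0,0,0,0,0.1,0,2.2,0,0,0,0.28,0,3.4,0,0,0,0.46,0,4.6,0,0,0,0.64,0,5.8,0,0,0,0.82,0,7.0,0,0,0,1.0,0,8.2,0,0,0,1.18,0,9.4,0,0,0,1.36,0,10.6,0,0,0,1.54,0,11.8,0,0,0,1.597]' --grip 42

```text
time_s: 8.82
eef_pos: [0.5243, 0.1922, 0.211]
eef_rot: [-0.001, -0.002, 1.0, 0.0]
wrist_force: [1.2, -0.4, 0.1]
opening: 0.49
grasp_force: 0.0
```

move_arm --plan '[-0.05,1.2,0,0,0,0,-0.1,2.4,0,0,0,0,-0.1,3.2,0,0,0,0,-0.1,3.2,0,0,0,0,-0.1,3.2,0,0,0,0]'

```text
time_s: 9.45
eef_pos: [0.5198, 0.3495, 0.2106]
eef_rot: [-0.001, -0.0, 1.0, -0.0]
wrist_force: [0.5, -0.6, -0.3]
opening: 0.49
grasp_force: 0.0
```

```bash
python3 - <<'E'
from m import *
t,s=cam("top"),cam("side"); o=ctrl.get_obs(); print(o["eef_pos"],o["eef_rot"],o["opening"])
print(proj(t,o["eef_pos"]),proj(s,o["eef_pos"]))
v=np.hstack([cv2.resize(t["pixels"][180:300,60:180],(400,400)),cv2.resize(s["pixels"][80:200,130:250],(400,400))])
cv2.imwrite("pics/above.png",v[...,::-1])
E
```

```text
[0.52033983 0.34887955 0.21101426] [-4.28155437e-04  5.47671642e-04  9.99999717e-01 -2.87948920e-04] 0.49093291194340566
[ 93.13727248 237.47069897] [180.68033783 115.57010139]
```

View pics/above.png

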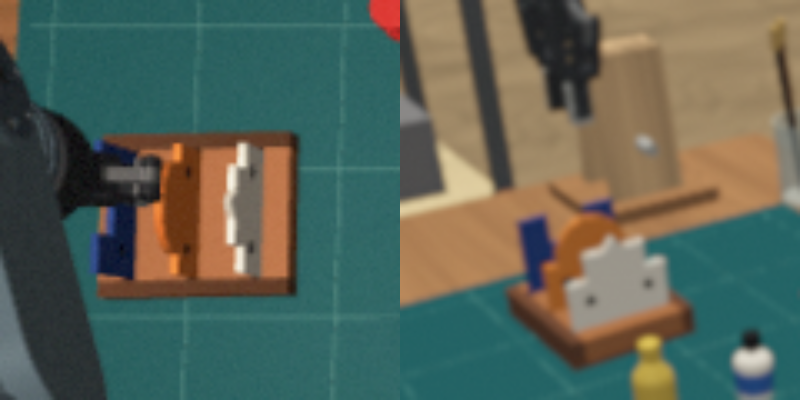

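move_arm --plan '[0,-0.04,-0.8,0,0,0,0,-0.04,-1.6,0,0,0,0,-0.04,-2.2,0,0,0,0,-0.04,-2.6,0,0,0,0,-0.04,-2.6,0,0,0,0,-0.04,-2.6,0,0,0]'

```text
time_s: 10.3
eef_pos: [0.5215, 0.3484, 0.0828]
eef_rot: [0.001, 0.0, 1.0, 0.0]
wrist_force: [0.3, -1.0, 0.3]
opening: 0.489
grasp_force: 0.0
```

move_arm --plan '[0,0,0,0,0,0,0,0,0,0,0,0,0,0,0,0,0,0,0,0,0,0,0,0,0,0,0,0,0,0,0,0,0,0,0,0,0,0,0,0,0,0]' --grip 0

```text
time_s: 11.18
eef_pos: [0.5212, 0.3487, 0.0825]
eef_rot: [0.001, -0.0, 1.0, 0.0]
wrist_force: [-0.1, -0.2, 6.2]
opening: 0.057
grasp_force: 60.2
```

move_arm --plan '[0,0,0.2,0,0,0,0,0,0.5,0,0,0,0,0,0.9,0,0,0,0,0,1.5,0,0,0,0,0,2.2,0,0,0,0,0,2.8,0,0,0,0,0,3.0,0,0,0,0,0,3.0,0,0,0]'

```text
time_s: 12.18
eef_pos: [0.5206, 0.3484, 0.2321]
eef_rot: [0.001, -0.0, 1.0, 0.0]
wrist_force: [-0.6, -0.0, -1.3]
opening: 0.058
grasp_force: 59.3
```

```bash
python3 - <<'E'
from m import *
t,s=cam("top"),cam("side"); o=ctrl.get_obs(); print(o["eef_pos"],o["grasp_force"],o["opening"])
p=o["eef_pos"]
for dx in(-.05,.05): print(proj(s,p+[dx,0,-.0755]),proj(t,p+[dx,0,-.0755]))
v=np.hstack([cv2.resize(t["pixels"][180:300,40:160],(400,400)),cv2.resize(s["pixels"][60:200,110:250],(400,400))])
cv2.imwrite("pics/lift.png",v[...,::-1])
E
```

```text
[0.51964036 0.34795899 0.22992607] 59.33601915836334 0.05647160646328172
[167.99349997 136.96588531] [100.95721255 260.993473  ]
[197.69349477 129.98358237] [103.02170194 219.59212347]
```

View pics/lift.png

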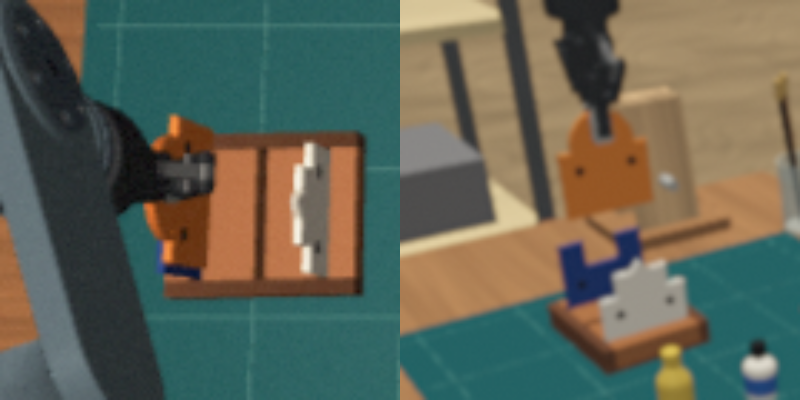

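The plate hangs straight. Its lower corners in the side view, about (168.5,136) and (199,131), match the prediction, and the other plates are undisturbed. I'll carry it over the stand.

move_arm --plan '[0,-0.5,0,0,0,0,0,-1.5,0,0,0,0,0.05,-2.5,0,0,0,0,0.1,-3.5,0,0,0,-0.01,0.12,-4.5,0,0,0,-0.02,0.15,-5.5,0,0,0,-0.026,0.17,-6.5,0,0,0,-0.026,0.17,-7.4,0,0,0,-0.026,0.17,-7.9,0,0,0,-0.026,0.17,-7.96,0,0,0,-0.026]'

```text
time_s: 13.52
eef_pos: [0.528, -0.0511, 0.2297]
eef_rot: [-0.001, 0.014, 1.0, 0.0]
wrist_force: [-0.6, 0.3, -0.9]
opening: 0.06
grasp_force: 59.2
```

move_arm --plan '[0,0,-0.5,0,0,0,0,0,-1.1,0,0,0,0,0,-1.7,0,0,0,0,0,-2.0,0,0,0,0,0,-2.0,0,0,0,0,0,-2.0,0,0,0]'

```text
time_s: 14.28
eef_pos: [0.5297, -0.0497, 0.1323]
eef_rot: [0.001, 0.013, 1.0, -0.0]
wrist_force: [0.7, 0.7, -0.4]
opening: 0.059
grasp_force: 59.3
```

```bash
python3 - <<'E'
from m import *
t,s=cam("top"),cam("side"); o=ctrl.get_obs(); p=o["eef_pos"]; print(p,o["eef_rot"])
B=np.array([p+[dx,-.003,-.0755] for dx in(-.05,.05)])
print("pred bottom",[proj(s,b).round(1) for b in B])
m=mask(s,(5,170,90),(17,255,255),(190,130,320,260)); m=big(m,1); h=cv2.convexHull(cv2.findNonZero(m)); print(cv2.boundingRect(m),cv2.approxPolyN(h,6,None,-1,True).reshape(-1,2).tolist())
v=np.hstack([cv2.resize(t["pixels"][180:300,210:330],(400,400)),cv2.resize(s["pixels"][150:270,200:320],(400,400))])
cv2.imwrite("pics/over.png",v[...,::-1])
E
```

```text
[ 0.52980752 -0.0499103   0.13263539] [ 1.13802934e-03  1.28158126e-02  9.99917160e-01 -3.64334068e-04]
pred bottom [array([242.3, 220.8]), array([274.5, 208.2])]
(241, 177, 33, 42) [[273, 207], [242, 219], [241, 197], [250, 179], [264, 177], [273, 186]]
```

View pics/over.png

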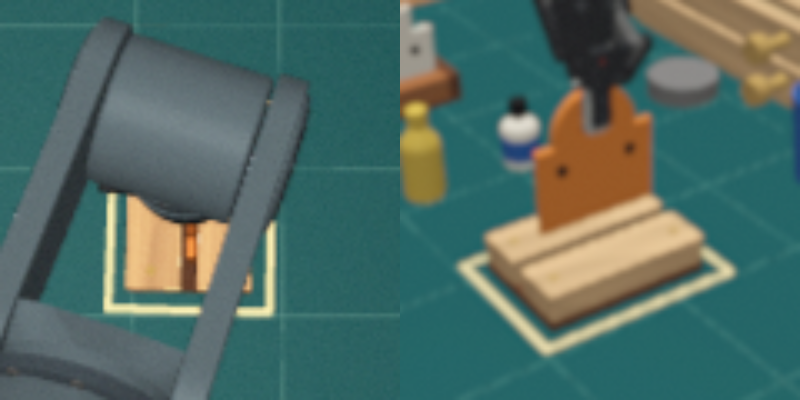

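```bash
python3 - <<'E'
from m import *
t,s=cam("top"),cam("side"); hsv=cv2.cvtColor(t["pixels"],cv2.COLOR_RGB2HSV).astype(int)
for v in range(248,266): print(v,[f"{hsv[v,u,0]}/{hsv[v,u,1]}/{hsv[v,u,2]}" for u in range(261,274)])
p=ctrl.get_obs()["eef_pos"]
for dy in(-.003,.003): print(proj(t,p+[-.05,dy,-.0055]),proj(t,p+[-.05,dy,-.0755]))
print("side groove")
for dz in (-.05,): print(proj(t,[.46,-.05+.0018-.0065,.034]),proj(t,[.46,-.05+.0018+.0065,.034]))
E
```

```text
248 ['17/115/228', '16/117/228', '18/112/233', '15/122/167', '12/159/117', '11/194/158', '12/205/172', '11/208/130', '14/130/183', '17/115/229', '18/114/237', '18/113/240', '17/115/235']
249 ['16/118/229', '17/117/227', '17/115/232', '15/126/160', '12/165/113', '11/190/156', '11/202/167', '12/199/128', '15/130/182', '17/117/228', '17/113/237', '18/113/240', '17/113/235']
250 ['16/119/227', '16/118/227', '17/111/235', '15/125/159', '12/168/103', '11/192/137', '12/209/143', '12/199/114', '15/96/212', '17/103/235', '17/115/238', '18/113/240', '17/116/235']
251 ['17/114/228', '16/116/229', '17/114/234', '15/127/159', '11/147/99', '12/193/188', '12/194/214', '12/195/167', '16/90/223', '17/100/236', '17/113/237', '18/113/240', '17/114/237']
252 ['16/116/229', '16/119/227', '17/114/235', '15/124/169', '11/161/127', '13/185/228', '14/182/244', '12/189/197', '15/90/226', '17/98/238', '17/114/237', '18/111/240', '17/115/235']
253 ['17/115/228', '16/120/226', '17/116/233', '14/127/169', '11/159/136', '13/184/233', '14/182/247', '13/191/200', '15/116/222', '18/109/237', '17/115/237', '18/112/239
[... 1727 characters left out ...]
16/121/210', '14/131/144', '11/155/102', '11/148/98', '11/151/101', '10/140/120', '16/120/223', '18/111/238', '18/110/238', '17/113/239', '13/74/170']
264 ['16/120/225', '16/118/224', '15/121/208', '14/134/139', '10/146/103', '10/148/100', '12/156/100', '12/144/117', '16/122/219', '17/115/237', '18/110/239', '15/112/225', '15/51/151']
265 ['16/118/224', '16/116/225', '16/121/203', '13/130/135', '10/143/105', '10/150/100', '11/145/102', '12/144/119', '15/121/219', '17/115/236', '18/111/239', '15/93/190', '60/6/118']
[268.69664013 257.29112034] [269.11547949 259.00420624]
[266.24936087 257.29521718] [266.79846396 259.00810629]
side groove
[269.91983509 266.97990682] [264.97462641 266.98844204]
```

```bash
python3 - <<'E'
from m import *
t,s=cam("top"),cam("side"); p=ctrl.get_obs()["eef_pos"]; print(p)
for q in((242.3,219.3),(273.3,207.5)): print("side plate -y face bottom",onz(s,*q,p[2]-.0755))
m=mask(s,(8,40,185),(25,200,255),(190,190,320,300)); h=cv2.convexHull(cv2.findNonZero(big(m)))
for q in cv2.approxPolyN(h,4,None,-1,True).reshape(-1,2): print("side stand corner",q,onz(s,*q,.034))
print("top: groove c",onz(t,266.28,255,.034)," ear c",onz(t,266.73,254,p[2]-.0055))
E
```

```text
[ 0.5292667  -0.04983644  0.13196112]
side plate -y face bottom [ 0.48397943 -0.04606518  0.05646112]
side plate -y face bottom [ 0.57990227 -0.04752375  0.05646112]
side stand corner [244 239] [ 0.45807386 -0.09289219  0.034     ]
side stand corner [223 218] [0.46326761 0.01899279 0.034     ]
side stand corner [275 208] [ 0.60307853 -0.0233121   0.034     ]
side stand corner [291 221] [ 0.59878859 -0.10009779  0.034     ]
top: groove c [ 0.49148225 -0.04508265  0.034     ]  ear c [ 0.48765877 -0.04806583  0.12646112]
```

```bash
python3 - <<'E'
from m import *
t=cam("top"); im=cv2.imread("pics/push2.png")[...,::-1].astype(float)
# edges in averaged rows of red channel (unoccluded picture), half-level crossings
for v in (238,245,255,262):
    y=int((v-170+.5)*400/140-.5); r=im[y-2:y+3,80:240,0].mean(0); x=np.arange(80,240)
    f=lambda i:(i+.5)*140/400-.5+210
    e=[x[i]+(150-r[i])/(r[i+1]-r[i]) for i in range(len(r)-1) if (r[i]-150)*(r[i+1]-150)<0]
    print(v,[(round(f(k),2),round(float(onz(t,f(k),v,.034)[1]),4)) for k in e])
g=t["pixels"].astype(float)
for v in(253,255):print(v,g[v,261:273,0],g[v,261:273,2])
E
```

```text
238 [(np.float64(241.72), 0.0201), (np.float64(244.52), 0.0127), (np.float64(247.78), 0.004), (np.float64(264.4), -0.04), (np.float64(268.9), -0.052), (np.float64(285.58), -0.0962), (np.float64(289.59), -0.1068), (np.float64(292.29), -0.114)]
245 [(np.float64(241.55), 0.0204), (np.float64(244.29), 0.0131), (np.float64(247.62), 0.0043), (np.float64(264.23), -0.0396), (np.float64(268.58), -0.0511), (np.float64(285.6), -0.0962), (np.float64(289.57), -0.1067), (np.float64(292.29), -0.1139)]
255 [(np.float64(241.28), 0.0209), (np.float64(243.89), 0.014), (np.float64(247.55), 0.0043), (np.float64(264.25), -0.0397), (np.float64(268.41), -0.0507), (np.float64(284.99), -0.0944), (np.float64(289.42), -0.1061), (np.float64(292.15), -0.1133)]
262 [(np.float64(240.87), 0.0218), (np.float64(243.7), 0.0143), (np.float64(246.94), 0.0058), (np.float64(263.89), -0.0388), (np.float64(268.4), -0.0507), (np.float64(284.97), -0.0943), (np.float64(289.29), -0.1057), (np.float64(291.84), -0.1124)]
253 [228. 226. 234. 164. 131. 233. 247. 198. 222. 237. 238. 240.] [122. 121. 128.  84.  42.  64.  73.  48. 122. 136. 135. 136.]
255 [229. 228. 233. 166. 133. 233. 247. 202. 222. 237. 238. 240.] [124. 124. 128.  84.  49.  64.  71.  52. 113. 131. 134. 136.]
```

move_arm --plan '[0,0.03,-0.2,0,0,0,0,0.03,-0.36,0,0,0,0,0.03,-0.36,0,0,0,0,0.03,-0.36,0,0,0]'

```text
time_s: 15.12
eef_pos: [0.5288, -0.0482, 0.1131]
eef_rot: [-0.0, 0.013, 1.0, 0.0]
wrist_force: [0.3, 0.8, -1.2]
opening: 0.059
grasp_force: 59.3
```

```bash
python3 - <<'E'
from m import *
t,s=cam("top"),cam("side"); o=ctrl.get_obs();p=o["eef_pos"]; print(p,o["wrist_force"])
g=t["pixels"].astype(int)
for v in(253,255,256):print(v,g[v,262:272,0])
v=np.hstack([cv2.resize(s["pixels"][190:250,215:295],(800,600),interpolation=cv2.INTER_CUBIC)])
for n,y in(("+y edge",-.0457+.0065),("-y edge",-.0457-.0065)):
    print(n,[((proj(s,[x,y-(x-.49)*.026,.034])-[215,190])*10).round() for x in(.46,.48,.57,.596)])
cv2.imwrite("pics/close.png",v[...,::-1])
E
```

```text
[ 0.52906653 -0.04831038  0.11346748] [ 0.11608311 -0.12066332  0.13365399]
253 [227 234 167 195 239 231 156 218 238 238]
255 [228 233 166 204 243 236 159 216 237 239]
256 [227 233 166 205 243 236 159 219 236 238]
+y edge [array([182., 384.]), array([250., 358.]), array([540., 248.]), array([620., 217.])]
-y edge [array([208., 408.]), array([277., 382.]), array([569., 269.]), array([648., 238.])]
```

View pics/close.png

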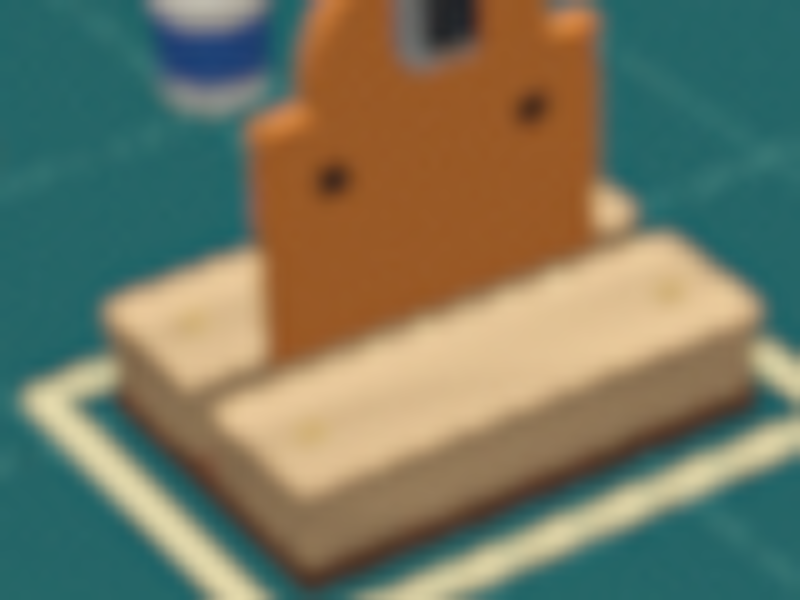

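```bash
python3 - <<'E'
from m import *
t,s=cam("top"),cam("side")
f=lambda x,y:((x+.5)/10-.5+215,(y+.5)/10-.5+190)
for n,q,z in(("ear L",(258,145),.107),("ear R",(590,20),.107),("bot L",(272,362),.037),("bot R",(592,240),.037),("bot L if z.030",(272,362),.030),("grooveL +y",(190,392),.034),("grooveL -y",(217,410),.034)): print(n,onz(s,*f(*q),z).round(4))
print("top ear left edge",onz(t,264.78,255,.107)," groove",onz(t,264.2,255,.034),onz(t,268.45,255,.034))
b=s["pixels"][190:250,215:295].astype(int)
for u in(244,250,256,262,268): print(u,[tuple(s["pixels"][v,u]) for v in range(212,228)])
E
```

```text
ear L [ 0.4777 -0.0521  0.107 ]
ear R [ 0.5788 -0.0508  0.107 ]
bot L [ 0.4817 -0.0451  0.037 ]
bot R [ 0.581  -0.0478  0.037 ]
bot L if z.030 [ 0.4868 -0.0363  0.03  ]
grooveL +y [ 0.4601 -0.0402  0.034 ]
grooveL -y [ 0.4615 -0.0511  0.034 ]
top ear left edge [ 0.48653469 -0.04282956  0.107     ]  groove [ 0.49149136 -0.03959565  0.034     ] [ 0.49147275 -0.05080718  0.034     ]
244 [(np.uint8(154), np.uint8(90), np.uint8(39)), (np.uint8(153), np.uint8(89), np.uint8(38)), (np.uint8(153), np.uint8(89), np.uint8(38)), (np.uint8(153), np.uint8(88), np.uint8(37)), (np.uint8(153), np.uint8(89), np.uint8(38)), (np.uint8(153), np.uint8(89), np.uint8(38)), (np.uint8(153), np.uint8(89), np.uint8(37)), (np.uint8(153), np.uint8(88), np.uint8(37)), (np.uint8(152), np.uint8(88), np.uint8(36)), (np.uint8(153), np.uint8(88), np.uint8(37)), (np.uint8(153), np.uint8(88), np.uint8(38)), (np.uint8(152), np.uint8(87), np.uint8(35)), (np.uint8(151), np.uint8(88), np.uint8(37)), (np.uint8(150), np.uint8(96), np.uint8(54)), (np.uint8(161), np.uint8(123), np.uint8(84)), (np.uint8(193), np.uint8(163), np.ui
[... 2270 characters left out ...]
)), (np.uint8(153), np.uint8(88), np.uint8(36)), (np.uint8(153), np.uint8(88), np.uint8(36)), (np.uint8(151), np.uint8(89), np.uint8(41)), (np.uint8(150), np.uint8(100), np.uint8(59)), (np.uint8(166), np.uint8(131), np.uint8(93)), (np.uint8(200), np.uint8(169), np.uint8(127)), (np.uint8(222), np.uint8(190), np.uint8(146)), (np.uint8(228), np.uint8(197), np.uint8(151)), (np.uint8(227), np.uint8(196), np.uint8(151)), (np.uint8(226), np.uint8(194), np.uint8(149)), (np.uint8(226), np.uint8(194), np.uint8(149)), (np.uint8(226), np.uint8(194), np.uint8(149)), (np.uint8(226), np.uint8(195), np.uint8(149)), (np.uint8(224), np.uint8(193), np.uint8(148)), (np.uint8(223), np.uint8(191), np.uint8(146))]
```

Both views put the plate within about 1 mm of the groove's centre, so I'll lower it.

move_arm --plan '[0,0,-0.1,0,0,0,0,0,-0.2,0,0,0,0,0,-0.28,0,0,0,0,0,-0.3,0,0,0]'

```text
time_s: 15.82
eef_pos: [0.5285, -0.0481, 0.0977]
eef_rot: [-0.0, 0.013, 1.0, 0.0]
wrist_force: [0.5, -0.0, -1.1]
opening: 0.058
grasp_force: 59.3
```

No contact yet; the plate is entering the groove.

move_arm --plan '[0,0,-0.08,0,0,0,0,0,-0.15,0,0,0,0,0,-0.2,0,0,0,0,0,-0.23,0,0,0,0,0,-0.23,0,0,0]'

```text
time_s: 16.45
eef_pos: [0.5289, -0.0482, 0.0868]
eef_rot: [0.0, 0.013, 1.0, -0.0]
wrist_force: [0.1, -0.8, -0.4]
opening: 0.056
grasp_force: 59.3
```

move_arm --plan '[0,0,-0.02,0,0,0,0,0,-0.04,0,0,0,0,0,-0.04,0,0,0]'

```text
time_s: 16.82
eef_pos: [0.5292, -0.0484, 0.0865]
eef_rot: [0.0, 0.013, 1.0, -0.0]
wrist_force: [-6.4, 1.2, 12.9]
opening: 0.057
grasp_force: 61.6
```

Floor contact at the expected height. Releasing and retreating straight up.

move_arm --plan '[0,0,0.02,0,0,0,0,0,0.02,0,0,0,0,0,0.02,0,0,0,0,0,0.02,0,0,0,0,0,0.02,0,0,0]' --grip 40

```text
time_s: 17.45
eef_pos: [0.5288, -0.0482, 0.0857]
eef_rot: [-0.0, 0.013, 1.0, 0.0]
wrist_force: [-0.3, 0.6, 0.1]
opening: 0.469
grasp_force: 0.0
```

move_arm --plan '[0,0,0.4,0,0,0,0,0,1.0,0,0,0,0,0,2.0,0,0,0,0,0,3.0,0,0,0,0,-1.2,3.2,0,0,0,0,-2.4,3.2,0,0,0,0,-3.6,3.2,0,0,0,0,-4.8,3.2,0,0,0,0,-5.8,3.2,0,0,0,0,-5.8,3.2,0,0,0]'

```text
time_s: 18.7
eef_pos: [0.5279, -0.3418, 0.2451]
eef_rot: [-0.0, 0.015, 1.0, -0.0]
wrist_force: [0.2, 0.8, -0.5]
opening: 0.467
grasp_force: 0.0
```

```bash
python3 - <<'E'
from m import *
t,s=cam("top"),cam("side"); o=ctrl.get_obs(); print(o["eef_pos"],o["opening"])
v=np.hstack([cv2.resize(t["pixels"][190:290,220:320],(400,400)),cv2.resize(s["pixels"][155:255,205:305],(400,400))])
cv2.imwrite("pics/fin.png",v[...,::-1])
E
```

```text
[ 0.52848426 -0.33822401  0.24518825] 0.4682548282914571
```

View pics/fin.png

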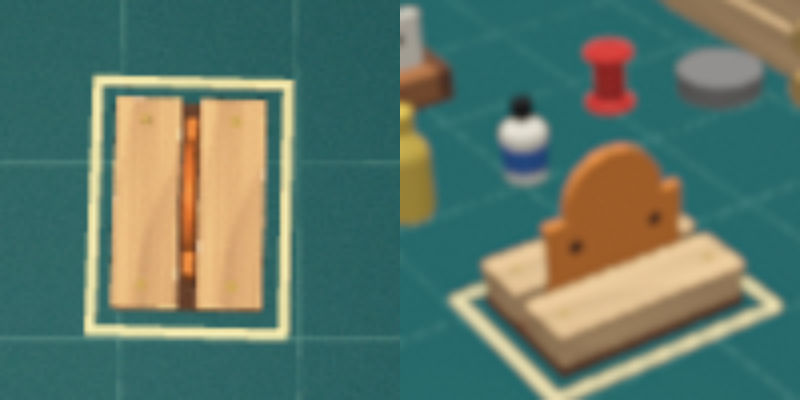

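The plate stands upright in the groove with its full width (crop rows about 118–275, groove 97–310). The stand is inside the outline with margin on every side. Handing in.

```bash
python3 -c "
from bench import ctrl; print(ctrl.hand_in())"
```

```text
the job is handed in; nothing more can be done
None
```

The job is handed in: the last images show the stand inside the cream outline, clear of its lines all round, with the amber pattern upright and fully down in its groove; I saw nothing else moved, and it took about 19 s of the 72 s allowed.

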